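# Turn the brass gas manifold red side up

### The arm

A 6-joint arm with a two-finger parallel gripper is mounted at the origin on the work surface. World frame = base frame: x ahead of the robot, y to its left, z up, the work surface at z = 0. Lengths are in m, angles in degrees, forces in N, time in s.
With the tool pointing down it reaches from about 0.375 to 0.9 m from the base axis. Payload 3.1 kg.
Tool frame: the origin (TCP) lies between the finger pads; the fingertips stand 11 mm ahead of it and the grasp point (between the pads) lies 8 mm behind it; z points along the fingers, y is the line along which they close (so a half turn about z gives the same grasp; the last joint's range is limited). The gripper opens to 87 mm and grips with 3 to 60 N. Pads are 19 mm wide; open, the fingers measure 117 mm over their backs; the gripper's body (75 mm by 190 mm) begins 51 mm behind the grasp point.
Start: joints at [-80.701, 30.224, 82.088, -0, 67.689, -10.227], TCP at [0.209, -0.589, 0.234] pointing down, gripper open.
Joint ranges: [-176.69, 176.69], [-43.24, 126.21], [12.49, 139.97], [-82, 262], [0, 151.66], [-163.58, 163.58]. Speed limits (degrees/s): [159.86, 159.86, 180, 180, 180, 180].

### API

Orientations are given as a 3x3 rotation matrix whose columns are the frame's x, y, z axes.
In Python, from rig import bot, viewer, workorder, nets gives the robot as it stands. The module is installed in compiled form; this text tells all that it offers.
- The arm moves only by the tool move_arm, never from a script. Its argument "increments" is a list of rows, each a list of 7 numbers: the shift along the tool's x, y, z normalised to -1 to 1, where 1 is 0.3 m, then the turn, a rotation vector about the tool's x, y, z normalised to -1 to 1, where 1 is pi rad, then the opening, from 0 (shut) to 1 (fully open). In form: [[tx, ty, tz, wx, wy, wz, grip], ...]. A call has 1 to 10 rows; each row is the pose to reach, as a shift and turn from the pose commanded when the call began, along the tool's axes at that moment, turning the shorter way round; what a row does not reach only later rows make up. A row lasts 1/12 s, in which the tool goes at most 41.7 mm and 7.16 degrees, less where a joint would pass 70% of its speed; a pose out of reach is approached as far as the arm can. A call with a number of a shift or a turn outside -1 to 1 is refused whole. A call with a gripper value outside its range is refused whole. The fingers move at their own pace and stop on an object; the grip force is fixed at half the most. Time passes only in rows, so rows that repeat a pose let the fingers close. It gives the time, the measured TCP pose, the force, the opening and the grip force at its end, in the units of the state.
- bot.read_state(): the state, without advancing time (a new reading comes with each control period).
- viewer.capture(name): name is "side" or "top"; returns a dict with "image" (400x640x3 uint8, blue, green, red), "K" (3x3 intrinsics, pixels), "eye" and "orientation" of the camera in the world. Camera axes: x right, y up, looking along -z (the intrinsics and any distortion apply to the point x, -y, -z); pixel columns grow to the right and rows downward; lengths in m; the calibration is good to about 2 mm. A picture is of the moment at which its call begins. There is no depth.
- workorder.hand_in(): hands the job in; it is judged then, once.
Trained networks look in the newest picture that a camera, given by its name, has taken for a name from the list of things; names that differ only in an ending like _2 or _b are one class to them, and where a whole thing is asked for, a point or a joint stands for the part that bears it (a point fixed in the world has none). Each returns a list of dicts, best first, with "conf" (0 to 1); they miss things now and then, are a little off and sometimes report something else, mostly with a low value. They report only what shows in the picture. A call takes as long as a camera call. They do not tell look-alikes from the thing itself.
- nets.find_in(camera, thing): "location" ([column, row] in pixels, amid what is visible of it).
The state is a dict: "time_s": time; "joint_positions": joint angles; "qvel": joint speeds; "tau": joint torques, N m; "position": TCP position; "tcp_rot": TCP orientation; "force": force on the tool from outside, world axes, zero at the start; "moment": the same for the moment, N m; "opening": opening from 0.0 (shut) to 1.0 (fully open); "grasp_force": force on a finger pad.
Only numpy, scipy, OpenCV 4.12 (cv2) and the standard library are available. Lean on these libraries where they do the work, as an engineer would, in place of code of your own. Each camera call takes 0.05 s, during which the arm holds its last target. There are 200 camera calls.

### The job

Roll the brass hexagonal manifold over on the grey mat, one flat at a time and letting it settle on each flat, until its red face is on top, ready for the hoses. Keep it on the mat, never lifting it more than a few centimetres, leave the aluminium manifold where it lies, and let go when done.

Things in the scene. Friction and masses are not known exactly. Their poses are not given: they have to be found in the camera images.
- brass_manifold_center (a point): Loose brass-yellow hex bar lying on a flat: 36 mm across flats, 60 mm long, 0.45 kg. Point: its centre, 18 mm above the flat it lies on. x axis: along the bar, level; z axis: out of the red face. The opposite face is black, the other four bare; a red stripe on each end points to the red face. Starts with red two flats from the top, on either side (black then 60 degrees from up).
- alu_manifold_center (a point): A second manifold of the same shape and markings but of silvery aluminium, lying on the same mat; the two may have changed places. The point is its centre. It is to be left alone.
- mat: Grey mat fixed to the bench, 280 mm along its x, 520 mm along its y, 3 mm thick; origin at the centre of its underside, on the bench top. Both manifolds lie on it.
There are look-alikes about, which are no part of the job. What is shaped like the part that bears brass_manifold_center but green is not meant.

How it is judged (in metres and radians):
On the way:
1. the brass manifold rests on the flat that leaves its red face one flat away from the top (within 10 degrees) (angle between brass_manifold_center's own z axis and vertical between 0.87 and 1.22 rad and height (world z) of brass_manifold_center below 0.025 m), for 0.2 s.
At the end, for the whole second after the job is handed in: the red face of the brass manifold is on top (level within 10 degrees), the manifold lies on a flat with its centre over the mat (angle between brass_manifold_center's own z axis and vertical below 0.175 rad and height (world z) of brass_manifold_center between 0.017 and 0.025 m and x of brass_manifold_center in the frame of mat between -0.14 and 0.14 m and y of brass_manifold_center in the frame of mat between -0.26 and 0.26 m); the robot touches nothing.
It fails at once if the brass manifold is lifted more than 80 mm above the mat (height (world z) of brass_manifold_center above 0.101 m).
It fails at once if the aluminium manifold is shifted by more than 15 mm or rolled (distance of alu_manifold_center from where it was at the start of the episode above 0.015 m).
It also fails if it takes over 45 s, if anything falls off the work surface, if the arm or the gripper's body presses on something with over 40 N, if the wrist force passes 120 N, or if a joint passes its speed limit or range.

## Working session

There is one attempt and no reset: what is moved stays moved. The work goes in short steps, Python scripts to look and compute and a tool call to move; the robot and the scene stay as the last step left them, time stands still between calls to the robot, and variables do not carry over. Pictures are saved under pics/ and viewed, at most 10 in all, crops included, and the job is handed in when it is done.

Besides the shell and the picture viewer there is one more tool, called as name([rows], argument=value, ...), one row to a line, values as JSON. move_arm: Moves the arm, as the interface text tells. Its arguments: {"type":"object","properties":{"increments":{"type":"array"}},"required":["increments"]}

```bash
mkdir -p pics; cat > h.py <<'E'
import numpy as np, cv2
from rig import bot, viewer, workorder, nets
def cap(n,f=None):
    c=viewer.capture(n)
    if f: cv2.imwrite('pics/'+f,c['image'])
    return c
def proj(c,P):
    p=np.array(c['orientation']).T@(np.array(P)-np.array(c['eye'])); q=np.array(c['K'])@[p[0],-p[1],-p[2]]; return q[:2]/q[2]
def ray(c,uv,z):
    d=np.linalg.inv(np.array(c['K']))@[uv[0],uv[1],1]; d=np.array(c['orientation'])@[d[0],-d[1],-d[2]]
    e=np.array(c['eye']); return e+d*(z-e[2])/d[2]
E
python3 - <<'E'
from h import *
np.set_printoptions(precision=4,suppress=True)
for n in('top','side'):
    c=cap(n,n+'0.png'); print(n,c['eye'],c['orientation'],c['K'],[k for k in c])
    for t in('brass_manifold_center','alu_manifold_center','mat'):
        for r in nets.find_in(n,t): print(t,r,ray(c,r['location'],.021))
s=bot.read_state();print(s['position'],s['tcp_rot'],s['time_s'])
E
```

```text
top [ 0.5106 -0.0064  0.7011] [[-0.0091  0.9979 -0.0648]
 [-0.9993 -0.0115 -0.0365]
 [-0.0372  0.0645  0.9972]] [[372.1976   0.     314.6577]
 [  0.     372.1976 206.4984]
 [  0.       0.       1.    ]] ['image', 'K', 'eye', 'orientation']
brass_manifold_center {'location': [322.2, 231.6], 'conf': 0.71} [0.5088 0.0052 0.021 ]
brass_manifold_center {'location': [335.7, 162.0], 'conf': 0.62} [ 0.6365 -0.021   0.021 ]
brass_manifold_center {'location': [384.9, 193.9], 'conf': 0.59} [ 0.5763 -0.1098  0.021 ]
alu_manifold_center {'location': [267.8, 193.6], 'conf': 0.57} [0.5796 0.1049 0.021 ]
side [ 0.5195 -0.5148  0.5184] [[ 0.9958  0.0614 -0.0675]
 [-0.0912  0.6742 -0.7329]
 [ 0.0005  0.736   0.677 ]] [[431.3227   0.     317.2224]
 [  0.     431.3227 198.323 ]
 [  0.       0.       1.    ]] ['image', 'K', 'eye', 'orientation']
brass_manifold_center {'location': [358.3, 212.3], 'conf': 0.88} [ 0.6333 -0.0163  0.021 ]
brass_manifold_center {'location': [325.8, 264.3], 'conf': 0.62} [ 0.5686 -0.1192  0.021 ]
brass_manifold_center {'location': [281.8, 212.3], 'conf': 0.57} [ 0.5079 -0.0049  0.021 ]
alu_manifold_center {'location': [319.0, 172.6], 'conf': 0.98} [0.5786 0.0923 0.021 ]
mat {'location': [323.2, 280.9], 'conf': 0.68} [ 0.5618 -0.1484  0.021 ]
[ 0.2089 -0.5889  0.2334] [[ 0.9425  0.3343 -0.    ]
 [ 0.3343 -0.9425  0.0003]
 [ 0.     -0.0003 -1.    ]] 0.4
```

View pics/top0.png

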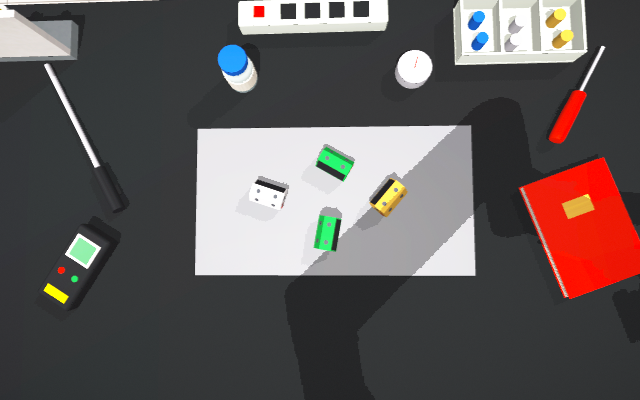

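View pics/side0.png

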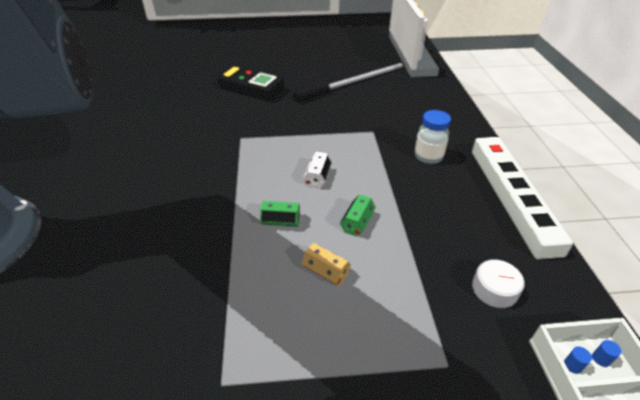

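Candidates, top-view pixels: brass-yellow bar (387,197), green bars (335,162) and (327,233), silver bar (268,193). The brass-yellow one is the target, with its black face towards the upper left. I'll fit its pose and check a crop.

```bash
cat >> h.py <<'E'
from scipy.optimize import minimize
def mask(c,xy):
    im=c['image'].astype(int); b,g,r=im[...,0],im[...,1],im[...,2]
    m=((r-b>50)&(g-b>20))|(im.max(2)<45)|((r>100)&(g<60)&(b<60))
    u=proj(c,[*xy,.021]); Y,X=np.mgrid[:400,:640]
    m&=np.hypot(X-u[0],Y-u[1])<45
    n,l,s,_=cv2.connectedComponentsWithStats(cv2.morphologyEx(m.astype(np.uint8),cv2.MORPH_CLOSE,np.ones((3,3))))
    return (l==1+np.argmax(s[1:,4])).astype(np.uint8)
def hull(c,p):
    x,y,a=p; ax=np.array([np.cos(a),np.sin(a),0]); n=np.array([-np.sin(a),np.cos(a),0]); R=.018/np.cos(np.pi/6)
    V=[np.array([x,y,.021])+s*.03*ax+R*(np.cos(t)*n+np.sin(t)*np.array([0,0,1])) for s in(-1,1) for t in np.arange(6)*np.pi/3]
    return cv2.convexHull(np.array([proj(c,v) for v in V],np.float32))[:,0]
def fit(cs,p0):
    ms=[mask(c,p0[:2]) for c in cs]
    def f(p):
        e=0
        for c,m in zip(cs,ms):
            z=np.zeros((400,640),np.uint8); cv2.fillConvexPoly(z,np.round(hull(c,p)*16).astype(np.int32),1,cv2.LINE_8,4)
            e+=(z^m).sum()/m.sum()
        return e
    r=minimize(f,p0,method='Nelder-Mead',options=dict(initial_simplex=np.array(p0)+np.array([[0,0,0],[.012,0,0],[0,.012,0],[0,0,.2]])))
    return r.x,r.fun
def crops(cs,p,f):
    o=[]
    for c in cs:
        u=proj(c,[p[0],p[1],.021]).astype(int); im=c['image'].copy()
        k=im[u[1]-40:u[1]+40,u[0]-40:u[0]+40]; k=cv2.resize(k,None,fx=5,fy=5,interpolation=cv2.INTER_CUBIC)
        h=((hull(c,p)-u+40)*5).astype(np.int32); cv2.polylines(k,[h],True,(255,0,255),1); o.append(k)
    cv2.imwrite('pics/'+f,np.hstack(o))
E
python3 - <<'E'
from h import *
cs=[cap('top'),cap('side')]
for g in([cs[0]],[cs[1]],cs):
    p,e=fit(g,[.572,-.114,-.7]); print(p,np.degrees(p[2]),e)
crops(cs,p,'c1.png')
E
```

```text
[ 0.57013899 -0.11568666 -0.73302549] -41.999266989189316 0.10732984293193717
[ 0.56817504 -0.11708433 -0.72523087] -41.5526679288943 0.13376383763837638
[ 0.56919935 -0.1165412  -0.70282722] -40.269033339314376 0.27879098162709376
```

View pics/c1.png

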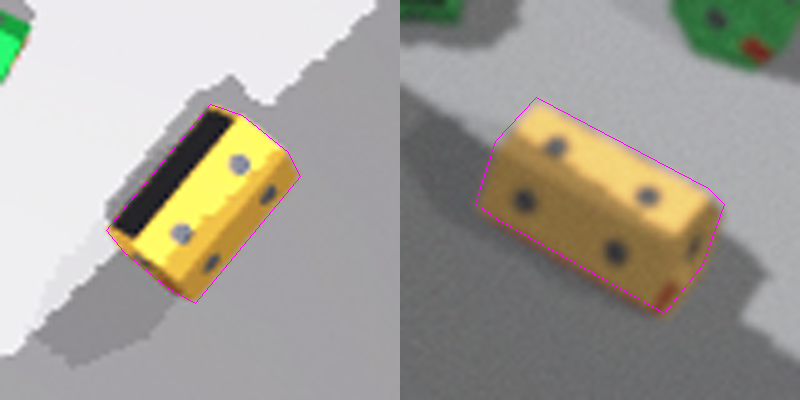

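The crop confirms it: brass bar at about (0.569, -0.117), axis at -41.5°. Black is up-left (+n) and the red stripe is low on the -n side, so I'll roll two flats toward +n, gripping the bar by its ends.

```bash
cat >> h.py <<'E'
from scipy.spatial.transform import Rotation as Ro
def tool(a,tilt): # a: bar axis yaw rad; tilt deg: tool-up leaning to +n
    y=np.array([np.cos(a),np.sin(a),0]); z=np.array([0,0,-1.]); R=np.column_stack([np.cross(y,z),y,z])
    return Ro.from_rotvec(-np.radians(tilt)*y).as_matrix()@R
def inc(P,R,P0=None,R0=None):
    s=bot.read_state(); P0=np.array(s['position']) if P0 is None else P0; R0=np.array(s['tcp_rot']) if R0 is None else R0
    return np.round(np.r_[R0.T@(np.array(P)-P0)/.3, Ro.from_matrix(R0.T@R).as_rotvec()/np.pi],3).tolist()
E
python3 - <<'E'
from h import *
print(inc([.545,-.145,.15],tool(np.radians(-41.5),-30)), inc([.4,-.35,.2],tool(np.radians(-41.5),-30)))
E
```

```text
[1.551, -1.02, 0.278, 0.042, 0.163, -0.157] [0.867, -0.538, 0.112, 0.042, 0.163, -0.157]
```

move_arm([
  [0.867,-0.538,0.112,0.042,0.163,-0.157,1],
  [0.867,-0.538,0.112,0.042,0.163,-0.157,1],
  [0.867,-0.538,0.112,0.042,0.163,-0.157,1],
  [0.867,-0.538,0.112,0.042,0.163,-0.157,1],
  [0.867,-0.538,0.112,0.042,0.163,-0.157,1],
  [0.867,-0.538,0.112,0.042,0.163,-0.157,1],
  [0.867,-0.538,0.112,0.042,0.163,-0.157,1],
  [0.867,-0.538,0.112,0.042,0.163,-0.157,1],
  [0.867,-0.538,0.112,0.042,0.163,-0.157,1],
  [0.867,-0.538,0.112,0.042,0.163,-0.157,1],
])

```text
time_s: 1.33
position: [0.4005, -0.3494, 0.1999]
tcp_rot: [[0.573, 0.75, 0.33], [0.65, -0.662, 0.374], [0.499, 0.0, -0.867]]
force: [1.1, -0.3, -0.2]
opening: 1.003
grasp_force: 0.0
```

```bash
python3 - <<'E'
from h import *
s=bot.read_state();print(s['position'],s['joint_positions'],s['force'])
R=tool(np.radians(-41.5),-30);C=np.array([.5693,-.1165,.021])
print(inc(C-.08*R[:,2],R))
E
```

```text
[ 0.40050597 -0.34944871  0.19994231] [-68.21733992  30.19383853  96.91416505  28.3319042   69.89914197
 -40.7238744 ] [ 1.05054292 -0.29825355 -0.18032877]
[0.529, -0.092, 0.727, -0.0, 0.0, 0.0]
```

move_arm([
  [0.529,-0.092,0.727,0,0,0,1],
  [0.529,-0.092,0.727,0,0,0,1],
  [0.529,-0.092,0.727,0,0,0,1],
  [0.529,-0.092,0.727,0,0,0,1],
  [0.529,-0.092,0.727,0,0,0,1],
  [0.529,-0.092,0.727,0,0,0,1],
  [0.529,-0.092,0.727,0,0,0,1],
  [0.529,-0.092,0.727,0,0,0,1],
  [0.529,-0.092,0.727,0,0,0,1],
])

```text
time_s: 2.08
position: [0.5435, -0.148, 0.09]
tcp_rot: [[0.574, 0.749, 0.331], [0.65, -0.662, 0.373], [0.499, 0.001, -0.867]]
force: [-0.6, -0.8, 0.6]
opening: 1.003
grasp_force: 0.0
```

```bash
python3 - <<'E'
from h import *
s=bot.read_state();print(s['position'],s['joint_positions'],s['force'])
R=tool(np.radians(-41.5),-30);C=np.array([.5693,-.1165,.021])
print(inc(C,R))
cap('side');cs=[cap('top'),cap('side')]
o=np.hstack([c['image'][100:300,220:480] for c in cs]); cv2.imwrite('pics/a.png',cv2.resize(o,None,fx=1.5,fy=1.5))
E
```

```text
[ 0.54349058 -0.14795467  0.09000783] [-42.48519225  39.0310143  105.74798662  44.60616007  45.29401968
 -35.91228833] [-0.6258118  -0.76785718  0.60704841]
[0.003, -0.005, 0.267, 0.0, 0.0, 0.0]
```

View pics/a.png

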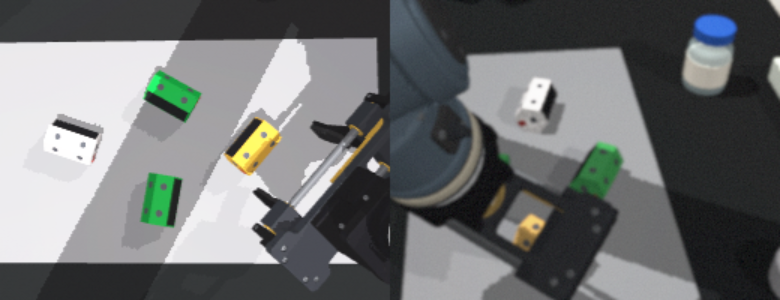

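The fingers straddle the bar's line at crop pixels (265,200) and (325,132), with the bar at (252,146) between their lines of approach. Next I advance and close.

move_arm([
  [0.003,-0.005,0.15,0,0,0,1],
  [0.003,-0.005,0.2,0,0,0,1],
  [0.003,-0.005,0.24,0,0,0,1],
  [0.003,-0.005,0.267,0,0,0,1],
  [0.003,-0.005,0.267,0,0,0,0.55],
  [0.003,-0.005,0.267,0,0,0,0.55],
  [0.003,-0.005,0.267,0,0,0,0.55],
  [0.003,-0.005,0.267,0,0,0,0.55],
  [0.003,-0.005,0.267,0,0,0,0.55],
  [0.003,-0.005,0.267,0,0,0,0.55],
])

```text
time_s: 3.07
position: [0.5693, -0.1165, 0.0222]
tcp_rot: [[0.574, 0.748, 0.333], [0.649, -0.664, 0.373], [0.5, 0.002, -0.866]]
force: [-1.2, -2.2, 3.1]
opening: 0.69
grasp_force: 29.9
```

move_arm([
  [0,0,0,0,0,0,0.5],
  [0,0,0,0,0,0,0.5],
  [0,0,0,0,0,0,0.5],
  [0,0,0,0,0,0,0.5],
])

```text
time_s: 3.4
position: [0.5693, -0.1165, 0.0222]
tcp_rot: [[0.574, 0.748, 0.333], [0.648, -0.664, 0.373], [0.5, 0.002, -0.866]]
force: [-2.1, -2.8, 5.8]
opening: 0.687
grasp_force: 29.9
```

```bash
python3 - <<'E'
from h import *
s=bot.read_state();P=np.array(s['position']);print(s)
a=np.radians(-41.5);n=np.array([-np.sin(a),np.cos(a),0])
z=np.array([0,0,1])
print(inc(P+.02*z,tool(a,-30)))
for t in (0,30): print(inc(P+n*.02+.02*z,tool(a,t)))
print(inc(P+n*.02,tool(a,30)))
E
```

```text
{'time_s': 3.4, 'joint_positions': array([-37.90631506,  46.78023408, 105.3431813 ,  53.05113534,
        38.60980027, -41.8472165 ]), 'qvel': array([-0.13685209, -0.03049731,  0.01951436, -0.07951035,  0.050397  ,
        0.0369385 ]), 'tau': array([ 1.76411938e+00, -3.95829999e+01, -4.21708211e+00,  8.53032265e-01,
        1.31826226e+00,  2.36088509e-02]), 'position': array([ 0.56928096, -0.1164791 ,  0.02222698]), 'tcp_rot': array([[ 0.57413323,  0.74796326,  0.33304954],
       [ 0.64848823, -0.66373715,  0.37271438],
       [ 0.49983401,  0.001991  , -0.86611893]]), 'force': array([-2.10236092, -2.83082461,  5.76852862]), 'moment': array([-0.3138123 ,  0.12397634, -0.05481988]), 'grasp_force': 29.94205357565079, 'opening': 0.6868625339735692}
[0.033, 0.0, -0.058, 0.001, 0.0, -0.0]
[0.091, 0.0, -0.024, 0.001, -0.167, -0.0]
[0.091, 0.0, -0.024, 0.001, -0.333, -0.0]
[0.058, -0.0, 0.033, 0.001, -0.333, -0.0]
```

move_arm([
  [0.017,0,-0.029,0,0,0,0.5],
  [0.033,0,-0.058,0,0,0,0.5],
  [0.052,0,-0.046,0,-0.04,0,0.5],
  [0.072,0,-0.035,0,-0.08,0,0.5],
  [0.091,0,-0.024,0,-0.12,0,0.5],
  [0.091,0,-0.024,0,-0.16,0,0.5],
  [0.091,0,-0.024,0,-0.2,0,0.5],
  [0.091,0,-0.024,0,-0.24,0,0.5],
  [0.091,0,-0.024,0,-0.28,0,0.5],
  [0.091,0,-0.024,0,-0.333,0,0.5],
])

```text
time_s: 4.23
position: [0.5822, -0.1006, 0.0424]
tcp_rot: [[0.635, 0.748, -0.195], [0.715, -0.664, -0.219], [-0.293, -0.0, -0.956]]
force: [-0.5, 1.0, -6.1]
opening: 0.681
grasp_force: 29.9
```

```bash
python3 - <<'E'
from h import *
s=bot.read_state();P=np.array(s['position']);print(s['joint_positions'],s['grasp_force'])
a=np.radians(-41.5);P[2]=.0225
print(P,inc(P,tool(a,30)))
cs=[cap('top'),cap('side')]
o=np.hstack([c['image'][100:300,220:480] for c in cs]); cv2.imwrite('pics/b.png',cv2.resize(o,None,fx=1.5,fy=1.5))
E
```

```text
[-13.20964121  46.66916538  87.21984085 -18.16921297  55.79447554
  39.93113401] 29.947678105090745
[ 0.58219831 -0.10064173  0.0225    ] [0.019, 0.0, 0.063, -0.0, -0.072, -0.0]
```

View pics/b.png

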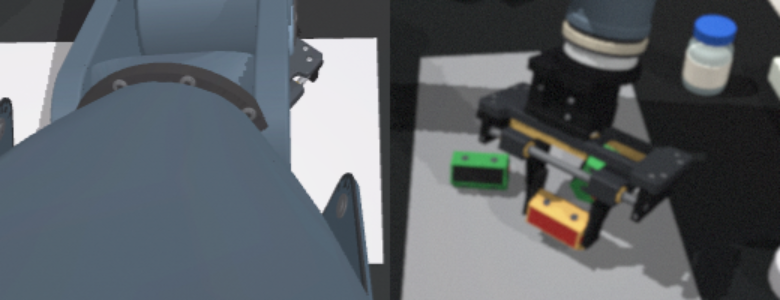

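The bar is rolling as intended: red now shows on its front side at (555,225). I'll finish the turn and lower it.

move_arm([
  [0,0,0,0,-0.036,0,0.5],
  [0,0,0,0,-0.072,0,0.5],
  [0,0,0,0,-0.072,0,0.5],
  [0.01,0,0.031,0,-0.072,0,0.5],
  [0.014,0,0.047,0,-0.072,0,0.5],
  [0.019,0,0.062,0,-0.072,0,0.5],
  [0.019,0,0.062,0,-0.072,0,0.5],
  [0.019,0,0.062,0,-0.072,0,0.5],
])

```text
time_s: 5.0
position: [0.5806, -0.1011, 0.0231]
tcp_rot: [[0.576, 0.747, -0.332], [0.65, -0.665, -0.367], [-0.495, -0.005, -0.869]]
force: [-2.2, 3.5, 3.1]
opening: 0.686
grasp_force: 30.0
```

move_arm([
  [0,0,0,0,0,0,1],
  [0,0,0,0,0,0,1],
  [0,0,0,0,0,0,1],
  [0,0,0,0,0,0,1],
  [0,0,-0.1,0,0,0,1],
  [0,0,-0.2,0,0,0,1],
  [0,0,-0.27,0,0,0,1],
  [0,0,-0.27,0,0,0,1],
])

```text
time_s: 5.67
position: [0.6135, -0.0699, 0.0962]
tcp_rot: [[0.579, 0.75, -0.32], [0.652, -0.661, -0.371], [-0.49, 0.006, -0.872]]
force: [0.4, 0.2, 0.1]
opening: 0.997
grasp_force: 0.0
```

```bash
python3 - <<'E'
from h import *
s=bot.read_state();print(s['position'])
a=np.radians(-41.5);R=tool(a,-30);C=np.array([.5815,-.1013,.0225])
print(inc(C-.08*R[:,2],R), inc(C-.08*R[:,2]+[0,0,.06],tool(a,0)))
cs=[cap('top'),cap('side')]
o=np.hstack([c['image'][100:300,220:480] for c in cs]); cv2.imwrite('pics/c.png',cv2.resize(o,None,fx=1.5,fy=1.5))
try: print(fit([cs[1]],[*C[:2],a]))
except Exception as e: print(e)
E
```

```text
[ 0.6134842  -0.06991554  0.09621214]
[-0.239, -0.011, 0.151, 0.002, 0.33, 0.001] [-0.337, -0.01, -0.023, 0.002, 0.163, 0.0]
(array([ 0.57811624, -0.10349905, -0.73875688]), np.float64(0.05976806422836753))
```

View pics/c.png

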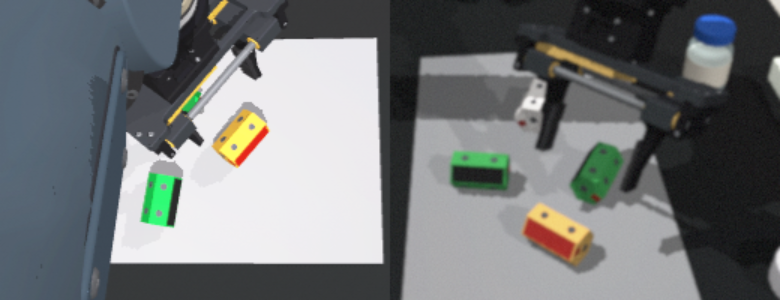

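Settled on the intermediate flat: red faces the side at (557,233) in the side view and shows at the lower right from the top. Next I swing back over and regrasp for the second roll.

move_arm([
  [-0.05,0,-0.1,0,0.03,0,1],
  [-0.12,0,-0.1,0,0.06,0,1],
  [-0.22,0,-0.06,0,0.1,0,1],
  [-0.32,-0.01,-0.02,0,0.14,0,1],
  [-0.33,-0.011,0,0,0.18,0,1],
  [-0.32,-0.011,0.03,0,0.22,0,1],
  [-0.3,-0.011,0.06,0,0.26,0,1],
  [-0.28,-0.011,0.1,0,0.3,0,1],
  [-0.24,-0.011,0.15,0.001,0.33,0,1],
  [-0.24,-0.011,0.15,0.001,0.33,0,1],
])

```text
time_s: 6.6
position: [0.5472, -0.1326, 0.0856]
tcp_rot: [[0.582, 0.746, 0.324], [0.643, -0.666, 0.378], [0.498, -0.012, -0.867]]
force: [-0.2, 0.2, 0.2]
opening: 0.998
grasp_force: 0.0
```

move_arm([
  [0,0,0,0,0,0,1],
  [0,0,0,0,0,0,1],
  [0,0,0,0,0,0,1],
  [0,0,0,0,0,0,1],
])

```text
time_s: 6.93
position: [0.5506, -0.1315, 0.0892]
tcp_rot: [[0.577, 0.75, 0.325], [0.65, -0.662, 0.374], [0.495, -0.005, -0.869]]
force: [-0.0, -0.2, 0.2]
opening: 1.002
grasp_force: 0.0
```

```bash
python3 - <<'E'
from h import *
s=bot.read_state();print(s['position'])
a=np.radians(-42);R=tool(a,-30);C=np.array([.580,-.1023,.0215])
print(inc(C-.08*R[:,2],R),inc(C,R))
c=cap('top')
print(fit([c],[*C[:2],a]))
E
```

```text
[ 0.55056129 -0.13153316  0.08923213]
[0.007, 0.008, -0.002, -0.003, 0.002, 0.002] [0.008, 0.01, 0.264, -0.003, 0.002, 0.002]
(array([ 0.581119  , -0.10026851, -0.75865133]), np.float64(0.06132665832290363))
```

move_arm([
  [0.009,0.006,0.12,-0.002,0.002,0.002,1],
  [0.009,0.006,0.18,-0.002,0.002,0.002,1],
  [0.009,0.006,0.23,-0.002,0.002,0.002,1],
  [0.009,0.006,0.264,-0.002,0.002,0.002,1],
  [0.009,0.006,0.264,-0.002,0.002,0.002,0.5],
  [0.009,0.006,0.264,-0.002,0.002,0.002,0.5],
  [0.009,0.006,0.264,-0.002,0.002,0.002,0.5],
  [0.009,0.006,0.264,-0.002,0.002,0.002,0.5],
  [0.009,0.006,0.264,-0.002,0.002,0.002,0.5],
  [0.009,0.006,0.264,-0.002,0.002,0.002,0.5],
])

```text
time_s: 7.82
position: [0.5792, -0.1025, 0.0222]
tcp_rot: [[0.58, 0.742, 0.335], [0.642, -0.67, 0.373], [0.502, -0.002, -0.865]]
force: [-1.0, -1.1, 2.9]
opening: 0.684
grasp_force: 30.0
```

move_arm([
  [0,0,0,0,0,0,0.5],
  [0,0,0,0,0,0,0.5],
  [0,0,0,0,0,0,0.5],
])

```text
time_s: 8.07
position: [0.5792, -0.1025, 0.0221]
tcp_rot: [[0.58, 0.742, 0.335], [0.642, -0.67, 0.374], [0.502, -0.002, -0.865]]
force: [-1.9, -1.7, 5.4]
opening: 0.685
grasp_force: 30.0
```

move_arm([
  [0.017,0,-0.029,0,0,0,0.5],
  [0.033,0,-0.058,0,-0.02,0,0.5],
  [0.033,0,-0.058,0,-0.06,0,0.5],
  [0.033,0,-0.058,0,-0.1,0,0.5],
  [0.033,0,-0.058,0,-0.14,0,0.5],
  [0.033,0,-0.058,0,-0.18,0,0.5],
  [0.033,0,-0.058,0,-0.22,0,0.5],
  [0.033,0,-0.058,0,-0.26,0,0.5],
  [0.033,0,-0.058,0,-0.3,0,0.5],
  [0.033,0,-0.058,0,-0.333,0,0.5],
])

```text
time_s: 8.9
position: [0.5788, -0.1018, 0.0416]
tcp_rot: [[0.618, 0.743, -0.259], [0.686, -0.67, -0.283], [-0.383, -0.003, -0.924]]
force: [-0.8, 0.2, -5.6]
opening: 0.683
grasp_force: 30.0
```

```bash
python3 - <<'E'
from h import *
s=bot.read_state();P=np.array(s['position']);print(s['joint_positions'],s['grasp_force'])
a=np.radians(-42);P[2]=.0225
print(P,inc(P,tool(a,30)))
E
```

```text
[-11.36248167  48.3051389   85.00754442 -22.1354021   60.68567484
  43.97258858] 29.968193971726578
[ 0.57884278 -0.10178031  0.0225    ] [0.024, 0.0, 0.059, -0.001, -0.041, 0.0]
```

move_arm([
  [0,0,0,0,-0.041,0,0.5],
  [0,0,0,0,-0.041,0,0.5],
  [0.012,0,0.03,0,-0.041,0,0.5],
  [0.018,0,0.045,0,-0.041,0,0.5],
  [0.024,0,0.059,0,-0.041,0,0.5],
  [0.024,0,0.059,0,-0.041,0,0.5],
  [0.024,0,0.059,0,-0.041,0,0.5],
])

```text
time_s: 9.48
position: [0.5773, -0.1025, 0.0233]
tcp_rot: [[0.582, 0.741, -0.336], [0.646, -0.672, -0.362], [-0.494, -0.006, -0.87]]
force: [-1.4, 1.9, 1.9]
opening: 0.688
grasp_force: 30.0
```

move_arm([
  [0,0,0,0,0,0,1],
  [0,0,0,0,0,0,1],
  [0,0,0,0,0,0,1],
  [0,0,0,0,0,0,1],
  [0,0,-0.1,0,0,0,1],
  [0,0,-0.2,0,0,0,1],
  [0,0,-0.3,0,0,0,1],
  [0,0,-0.4,0,0,0,1],
  [0,0,-0.4,0,0,0,1],
])

```text
time_s: 10.23
position: [0.6242, -0.057, 0.1321]
tcp_rot: [[0.585, 0.745, -0.321], [0.648, -0.667, -0.367], [-0.487, 0.006, -0.873]]
force: [1.2, 0.0, 0.4]
opening: 1.0
grasp_force: 0.0
```

```bash
python3 - <<'E'
from h import *
s=bot.read_state();print(s['time_s'],s['force'],s['opening'])
cs=[cap('top'),cap('side')]
o=np.hstack([c['image'][100:300,220:480] for c in cs]); cv2.imwrite('pics/d.png',cv2.resize(o,None,fx=1.5,fy=1.5))
E
```

```text
10.2333 [1.23325817 0.02916283 0.36342113] 0.9995496713764044
```

View pics/d.png

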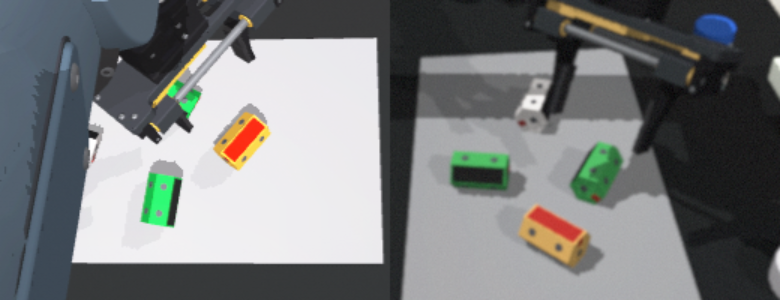

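The red face is on top and level, at (243,140) in the top view and (553,222) in the side view. The gripper is clear, and the silver and green bars are where they were, so I'm handing in.

```bash
python3 -c "
from h import *
print(workorder.hand_in())"
```

```text
the job is handed in; nothing more can be done
None
```

The brass manifold was rolled two flats, settling on each, and now lies on the mat with its red face on top; the arm has let go, the aluminium manifold was not touched, and the job is handed in (no verdict was returned).

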